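Complete a kit of spacers and tip the tote to gather them in its dipped corner

TASK

Three steel spacers lie loose on the bench in front of the clamp: put the one that is the same size as the two spacers in the small blue tote in with them, while the tote stands flat on the bench. Then lift the tote by its cross handle and tip it by 30 degrees or a little more until all three spacers have slid together into the corner where its rim dips, that corner lowest, and finish while still holding it tipped like that, still, with its lowest corner at least 10 cm above the bench. Leave the other two loose spacers, the plug gauge and the bolt where they lie.

Things in the scene. Friction and masses are not known exactly. Their poses are not given: they have to be found in the camera images.
- tote: Small open blue plastic parts tote, 180 (its x) x 130 (its y) x 45 mm high, walls and floor 4 mm, about 0.22 kg, turned at most 0.45 rad from the world axes. Origin: centre of its underside; z up. Smooth inside: spacers begin to slide at 9 to 15 degrees. Two spacers start in its +x half; the -x half (-x side of the handle) starts empty, a spacer can be laid there from above.
- tote_grip (a point): Middle of the tote's handle bar, 85 mm above the tote's underside. The flat steel bar lies level along the tote's y over the middle of the tote: 10 mm thick (x), 136 mm long (y), 20 mm tall, underside 75 mm and top 95 mm above the tote's underside, on two posts outside the long walls. The fingers grip it along the tote's x.
- tote_corner (a point): Inside of the dipped corner, on the tote's floor: tote frame (-86, 61, 4) mm. At this (-x, +y) corner, the near left one as the robot sees it, the rim dips from 45 to 27 mm, over 45 mm along each side. A spacer rubbing along a wall may stick when the tote is tipped to the corner at once: tipping to one wall, then to the other, then to the corner frees it.
- tote_low (a point): outer lower tip of the dipped corner: tote frame (-90, 65, 0) mm, the tote's lowest point when tipped to that corner
- spacer_30: loose steel spacer ring on the bench: outside diameter 30 mm, bore 18 mm, height 14 mm, about 35 g, lying flat. Origin: centre of its underside; z is its axis
- spacer_22: loose steel spacer ring on the bench: outside diameter 22 mm, bore 12 mm, height 14 mm. Origin: centre of its underside
- spacer_38: loose steel spacer ring on the bench: outside diameter 38 mm, bore 24 mm, height 14 mm. Origin: centre of its underside
- spacer_in_a: steel spacer ring 30 x 14 mm (bore 18 mm) lying flat in the tote from the start, in the half away from the dipped corner. Origin: centre of its underside
- spacer_in_b: the other steel spacer ring 30 x 14 mm lying flat in the tote from the start. Origin: centre of its underside
- plug_gauge: plug gauge, a bystander, 110 mm long and 22 mm thick, lying along y near the bench's front edge beside the loose spacers. Origin: centre of its underside
- bolt_m10: hex bolt, a bystander, 52 mm long and 18 mm thick, lying near the bench's front edge beside the loose spacers. Origin: centre of its underside

How it is judged (in metres and radians):
On the way, in this order (a step that is already met when the one before it is completed fails the run):
1. the 30 mm spacer lies in the tote, let go of, while the tote stands flat on the bench (x of spacer_30 in the frame of tote between -0.09 and 0.09 m and y of spacer_30 in the frame of tote between -0.065 and 0.065 m and z of spacer_30 in the frame of tote between -0.005 and 0.035 m and contact force between the fingers and spacer_30 below 0.1 N and height (world z) of tote below 0.01 m and angle between tote's own z axis and vertical below 0.06 rad), for 0.2 s.
2. the tote is lifted by its handle, clear of the bench (height (world z) of each of tote_low, tote above 0.05 m and contact force between the fingers and tote above 1 N), for 0.2 s.
At the end, for the whole second after the job is handed in: The fingers hold the tote still in the air, tipped 0.26 to 1.05 rad with both sides sloping over 0.1 rad down to its dipped corner, which is over 80 mm above the bench; all three 30 mm spacers rest in it within 85 mm of that corner (centre to inside corner) (contact force between the fingers and tote above 1 N and height (world z) of tote_low above 0.08 m and angle between tote's own z axis and vertical between 0.26 and 1.05 rad and angle between tote's own x axis and vertical below 1.4708 rad and angle between tote's own y axis and vertical above 1.6708 rad and linear speed of each of tote, spacer_in_a, spacer_in_b, spacer_30 below 0.03 m/s and distance between each of spacer_in_a, spacer_in_b, spacer_30 and tote_corner below 0.085 m and z of spacer_in_a in the frame of tote between -0.005 and 0.035 m and z of spacer_in_b in the frame of tote between -0.005 and 0.035 m and z of spacer_30 in the frame of tote between -0.005 and 0.035 m); the arm keeps its last pose, push and grip.
It fails at once if a wrong-size spacer, the plug gauge or the bolt is moved by more than 30 mm (distance of any of spacer_22, spacer_38, plug_gauge, bolt_m10 from where it was at the start of the episode above 0.03 m).
It also fails if it takes over 56 s, if anything falls off the work surface, if the arm or the gripper's body presses on something with over 40 N, if the wrist force passes 120 N, or if a joint passes its speed limit or range.

ROBOT

A 6-joint arm with a two-finger parallel gripper is mounted at the origin on a cart in front of the work surface, level with it; the furniture and walls round the work are solid. World frame = base frame: x ahead of the robot, y to its left, z up, the work surface at z = 0. Lengths are in mm, angles in rad, forces in N, time in s.
With the tool pointing down it reaches from about 250 to 775 mm from the base axis. Payload 4 kg.
Tool frame: the origin (TCP) lies midway between the tips of the shut fingers; the grasp point (between the pads) lies 19 mm behind it; z points along the fingers, y is the line along which they close (so a half turn about z gives the same grasp; the last joint's range is limited). The gripper opens to 94 mm and grips with 3 to 60 N. Pads are 16 mm wide; open, the fingers measure 119 mm over their backs; the gripper's body (75 mm by 177 mm) begins 78 mm behind the grasp point.
Start: joints at [-1.21, 0.087, 1.371, -0, 1.684, -0.103], TCP at [246.043, -491.918, 205.506] pointing down, gripper open.
Joint ranges: [-3.1, 3.1], [-0.76, 2.03], [0.27, 2.55], [-1.08, 4.22], [0.17, 2.65], [-2.57, 2.57]. Speed limits (rad/s): [2.79, 2.79, 3.14, 3.14, 3.14, 3.14].

INTERFACE

Orientations are given as a unit quaternion [x, y, z, w].
In Python, from rig import env gives the robot as it stands.
- The arm moves only by the tool send_rows, never from a script. Its argument "targets" is a list of rows, each an object with "gripper": the opening, from 0 (shut) to 1 (fully open); "xyz": the shift along the tool's x, y, z as a fraction of full scale, a list of three; "rot": the turn, a rotation vector about the tool's x, y, z as a fraction of full scale, a list of three. A call has 1 to 5 rows; each row is the pose to reach, as a shift and turn from the pose commanded when the call began, along the tool's axes at that moment; what a row does not reach only later rows make up. Full scale, the value 1, is 0.2 m for a shift and 60 degrees for a turn. A row lasts 1/10 s, in which the tool goes at most 50 mm and 8.59 degrees, less where a joint would pass 70% of its speed; a pose out of reach is approached as far as the arm can. A call with a number of a shift or a turn outside -1 to 1 is refused whole. A call with a gripper value outside its range is refused whole. The fingers move at their own pace and stop on an object; "squeeze" is the grip in N (left out, the last holds). Time passes only in rows, so rows that repeat a pose let the fingers close. It gives the time, the measured TCP pose, the force, the opening and the grip force at its end, in the units of the state.
- env.get_obs(): the state, without advancing time (a new reading comes with each control period).
- env.camera(name): name is "scene" or "top"; returns the picture (384x512x3 uint8, red, green, blue); there is no depth.
- env.calibration(name): a dict with "mtx" (3x3 intrinsics, pixels), "camera_from_world" (4x4, takes a point from world to camera coordinates). Camera axes: x right, y down, z forward; pixel columns grow to the right and rows downward; lengths in mm; the calibration is good to about 2 mm. A picture is of the moment at which its call begins. calibration takes no time and is no camera call.
- env.job_done(): hands the job in; it is judged then, once.
The state is a dict: "time": time; "joint_positions": joint angles; "dq": joint speeds; "joint_efforts": joint torques, N m; "eef_pos": TCP position; "tcp_rot": TCP orientation; "force": force on the tool from outside, world axes, zero at the start; "torque": the same for the moment, N m; "width": finger opening in mm; "gripper_force": force on a finger pad.
Only numpy, scipy, OpenCV 4.12 (cv2) and the standard library are available. Lean on these libraries where they do the work, as an engineer would, in place of code of your own. Each camera call takes 0.05 s, during which the arm holds its last target. There are 200 camera calls.

## Working session

There is one attempt and no reset: what is moved stays moved. The work goes in short steps, Python scripts to look and compute and a tool call to move; the robot and the scene stay as the last step left them, time stands still between calls to the robot, and variables do not carry over. Pictures are saved under pics/ and viewed, at most 10 in all, crops included, and the job is handed in when it is done.

Besides the shell and the picture viewer there is one more tool, called by a JSON object that holds its "op" and its "data". send_rows: Moves the arm, as the interface text tells. Its arguments: {"type":"object","properties":{"targets":{"type":"array"},"squeeze":{"type":"number"}},"required":["targets"]}

```bash
mkdir -p pics; ls; python3 - <<'E'
from rig import env
import cv2,json
for n in("top","scene"):
    cv2.imwrite(f"pics/{n}0.png",env.camera(n)[:,:,::-1]); c=env.calibration(n); print(n,c)
print(env.get_obs())
E
```

```text
pics
top {'mtx': array([[414.11276431,   0.        , 260.82706176],
       [  0.        , 414.11276431, 190.37070729],
       [  0.        ,   0.        ,   1.        ]]), 'camera_from_world': array([[ 8.20678959e-02, -9.96626547e-01, -6.21601330e-04,
         7.41055321e+01],
       [-9.73070753e-01, -7.99933444e-02, -2.16181345e-01,
         5.41202226e+02],
       [ 2.15402343e-01,  1.83464102e-02, -9.76353030e-01,
         8.55604590e+02],
       [ 0.00000000e+00,  0.00000000e+00,  0.00000000e+00,
         1.00000000e+00]])}
scene {'mtx': array([[392.67027962,   0.        , 253.35637647],
       [  0.        , 392.67027962, 195.16066253],
       [  0.        ,   0.        ,   1.        ]]), 'camera_from_world': array([[-7.35604315e-01, -6.77405813e-01, -2.76690025e-03,
         4.68387470e+02],
       [-4.07586791e-01,  4.45859182e-01, -7.96920697e-01,
         2.30064570e+02],
       [ 5.41072361e-01, -5.85090552e-01, -6.04077600e-01,
         6.66097513e+02],
       [ 0.00000000e+00,  0.00000000e+00,  0.00000000e+00,
         1.00000000e+00]])}
{'time': 0.1, 'joint_positions': array([-1.21012945e+00,  8.78556257e-02,  1.37207259e+00, -1.62845394e-05,
        1.68363131e+00, -1.03108072e-01]), 'dq': array([ 0.00022444, -0.00141788, -0.00363352, -0.00018755, -0.00033122,
        0.00048016]), 'joint_efforts': array([ 3.22940694e-03, -3.41252339e+01, -3.03301871e+01,  7.20804208e-02,
        3.03887366e-02, -9.81392350e-05]), 'eef_pos': array([ 245.84021202, -491.4417343 ,  204.45065095]), 'tcp_rot': array([ 9.73234098e-01,  2.29813889e-01, -1.34321477e-04, -9.74257687e-04]), 'force': array([-0.01943661,  0.22052552, -0.44553457]), 'torque': array([ 0.0645902 , -0.00322088,  0.03974106]), 'gripper_force': 0.0, 'width': 94.0820537732806}
```

View pics/top0.png

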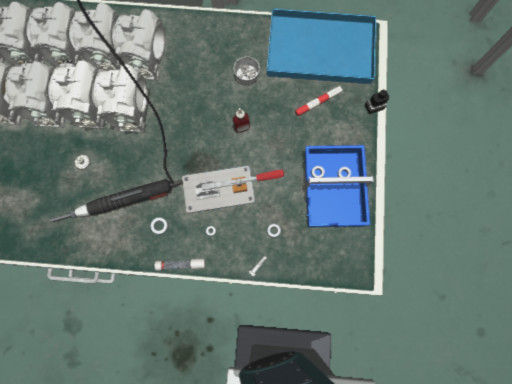

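View pics/scene0.png

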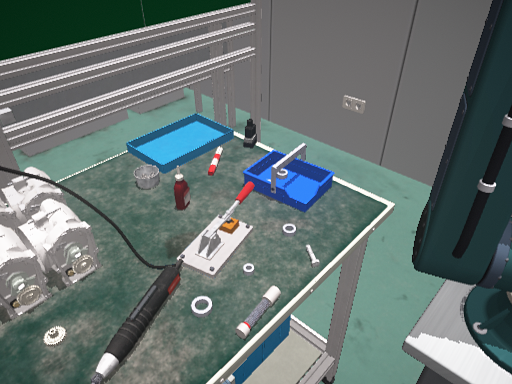

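Top view: loose rings at about (159,226) [38 mm], (210,231) [22], (274,230) [30]. The tote is at about (337,187), with its bar from (309,179) to (372,179) and the dipped corner at about (309,226).

```bash
cat > h.py <<'E'
from rig import env
import numpy as np, cv2
from scipy.spatial.transform import Rotation as R
def back(n,uv,z):
    c=env.calibration(n);K=c["mtx"];T=c["camera_from_world"]
    d=T[:3,:3].T@np.linalg.solve(K,[*uv,1]);o=-T[:3,:3].T@T[:3,3]
    return o+d*(z-o[2])/d[2]
def proj(n,p):
    c=env.calibration(n);q=c["mtx"]@(c["camera_from_world"]@[*p,1])[:3];return q[:2]/q[2]
def down(yaw):  # tool down, closing axis (tool y) at world angle yaw
    y=np.array([np.cos(yaw),np.sin(yaw),0]);z=np.array([0,0,-1.]);return R.from_matrix(np.c_[np.cross(y,z),y,z])
def delta(p,rot,base=None):
    o=env.get_obs();p0,r0=(o["eef_pos"],R.from_quat(o["tcp_rot"])) if base is None else base
    print("xyz",np.round(r0.inv().apply(np.array(p)-p0)/200,4),"rot",np.round((r0.inv()*rot).as_rotvec()/np.radians(60),4))
E
python3 - <<'E'
from h import *
im=cv2.imread("pics/top0.png");hsv=cv2.cvtColor(im,cv2.COLOR_BGR2HSV)
w=((hsv[:,:,2]>150)&(hsv[:,:,1]<70)).astype('uint8')
for u,v in[(159,226),(210,231),(274,230),(318,171),(345,172)]:
    m=np.zeros_like(w);m[v-12:v+12,u-12:u+12]=w[v-12:v+12,u-12:u+12]
    if v<200:m[176:]=0
    cs,_=cv2.findContours(m,cv2.RETR_EXTERNAL,cv2.CHAIN_APPROX_NONE);c=max(cs,key=len)
    (a,b),r=cv2.minEnclosingCircle(c);p=back("top",(a,b),14 if v>200 else 18);print(a,b,r,p.round(1), 2*r*p[0]*0+2*r*2.2)
b=((hsv[:,:,0]>112)&(hsv[:,:,0]<128)&(hsv[:,:,1]>150)).astype('uint8');b[:135]=0;b[:,:290]=0;b[240:]=0;b[:,380:]=0
ys,xs=np.nonzero(b);print(xs.min(),xs.max(),ys.min(),ys.max())
m=w.copy();m[:174]=0;m[190:]=0;m[:,:300]=0;m[:,376:]=0
ys,xs=np.nonzero(m);print(cv2.minAreaRect(np.c_[xs,ys].astype('float32')))
cv2.imwrite("pics/c.png",cv2.resize(im[135:240,260:385],None,fx=6,fy=5.5,interpolation=cv2.INTER_CUBIC))
E
```

```text
158.32142639160156 225.0 8.342962265014648 [443.6 345.3  14. ] 36.70903396606445
210.5 230.5 4.94984769821167 [440.8 225.4  14. ] 21.77932987213135
273.5 229.6999969482422 6.628823757171631 [454.4  82.9  14. ] 29.16682453155518
317.5 171.5 6.041623115539551 [598.2  -9.1  18. ] 26.583141708374026
344.0 172.5 6.18475866317749 [600.9 -70.9  18. ] 27.212938117980958Traceback (most recent call last):
  File "<stdin>", line 10, in <module>
    return umr_minimum(a, axis, None, out, keepdims, initial, where)
ValueError: zero-size array to reduction operation minimum which has no identity
```

```bash
python3 - <<'E'
from h import *
im=cv2.imread("pics/top0.png");hsv=cv2.cvtColor(im,cv2.COLOR_BGR2HSV)
print(hsv[205,335],hsv[220,308],hsv[150,335],hsv[179,340],hsv[200,290])
cv2.imwrite("pics/c.png",cv2.resize(im[135:240,260:385],None,fx=6,fy=5.5,interpolation=cv2.INTER_CUBIC))
E
```

```text
[109 164 230] [109 156 103] [110 172  83] [100   3 233] [ 69  30 109]
```

View pics/c.png

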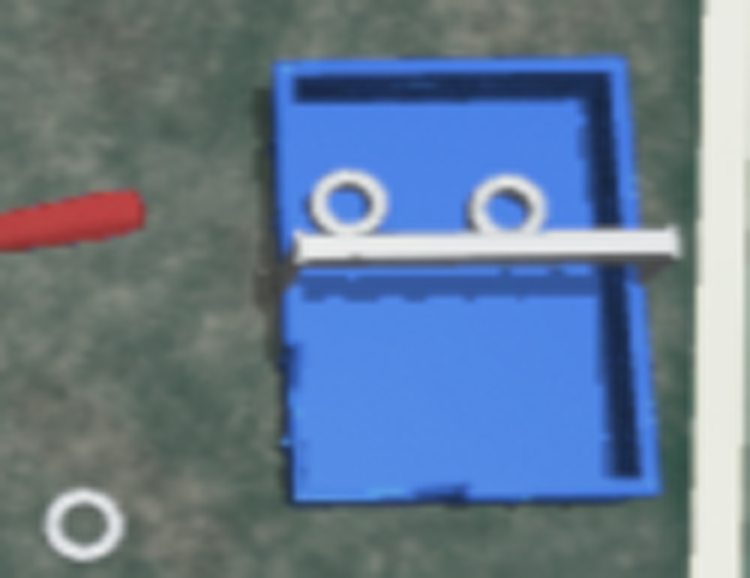

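```bash
python3 - <<'E'
from h import *
from scipy.optimize import least_squares
f=lambda X,Y:(260+(X+.5)/6-.5,135+(Y+.5)/5.5-.5)
P=[((90,65,45),f(275,62)),((90,-65,45),f(628,58)),((-90,-65,45),f(661,495)),((0,68,95),f(297,245)),((0,-68,95),f(680,240))]
def res(q):
    r=R.from_euler('z',q[2]);return np.concatenate([proj("top",r.apply(a)+[q[0],q[1],0])-b for a,b in P])
s=least_squares(res,[590,-50,0]);q=s.x;print(q,s.fun.round(2))
r=R.from_euler('z',q[2]);t=np.r_[q[:2],0]
print("drop",r.apply([-45,0,0])+t, "inside:",[ (r.inv().apply(back("top",uv,18)-t)).round(1) for uv in[(317.5,170.5),(344.2,171.5)]])
delta([454.4,82.9,120],down(0));delta([454.4,82.9,120],down(np.pi));print(env.get_obs()["time"])
E
```

```text
[ 5.64769090e+02 -5.15406420e+01  9.77644853e-02] [ 1.27  0.63 -1.03  0.51 -0.9  -1.16  0.39  0.11  0.26  0.05]
drop [519.98397184 -55.93303904   0.        ] inside: [array([39.8, 38.8, 18. ]), array([ 36.4, -23.4,  18. ])]
xyz [ 2.2172 -2.1011  0.4268] rot [-0.0016 -0.0012 -1.0571]
xyz [ 2.2172 -2.1011  0.4268] rot [-1.4000e-03  1.8000e-03  1.9429e+00]
0.1
```

{"op": "send_rows", "data": {"targets": [{"gripper":0.65,"xyz":[0.87,-0.83,0],"rot":[0,0,0]},{"gripper":0.65,"xyz":[0.87,-0.83,0],"rot":[0,0,0]},{"gripper":0.65,"xyz":[0.87,-0.83,0],"rot":[0,0,0]},{"gripper":0.65,"xyz":[0.87,-0.83,0],"rot":[0,0,0]},{"gripper":0.65,"xyz":[0.87,-0.83,0],"rot":[0,0,0]}]}}

```text
time: 0.6
eef_pos: [327.6, -263.1, 205.1]
tcp_rot: [0.973, 0.23, 0.0, -0.0]
force: [0.9, -0.9, -0.3]
width: 61.6
gripper_force: 0.0
```

{"op": "send_rows", "data": {"targets": [{"gripper":0.65,"xyz":[0.87,-0.83,0],"rot":[0,0,0]},{"gripper":0.65,"xyz":[0.87,-0.83,0],"rot":[0,0,0]},{"gripper":0.65,"xyz":[0.87,-0.83,0],"rot":[0,0,0]},{"gripper":0.65,"xyz":[0.87,-0.83,0],"rot":[0,0,0]},{"gripper":0.65,"xyz":[0.87,-0.83,0],"rot":[0,0,0]}]}}

```text
time: 1.1
eef_pos: [408.8, -36.8, 205.2]
tcp_rot: [0.973, 0.23, 0.0, -0.0]
force: [0.6, -0.3, -0.1]
width: 61.1
gripper_force: 0.0
```

{"op": "send_rows", "data": {"targets": [{"gripper":0.65,"xyz":[0.477,-0.44,0.5],"rot":[0,0,0.348]},{"gripper":0.65,"xyz":[0.477,-0.44,0.5],"rot":[0,0,0.348]},{"gripper":0.65,"xyz":[0.477,-0.44,0.5],"rot":[0,0,0.348]},{"gripper":0.65,"xyz":[0.477,-0.44,0.5],"rot":[0,0,0.348]},{"gripper":0.65,"xyz":[0.477,-0.44,0.5],"rot":[0,0,0.348]}]}}

```text
time: 1.6
eef_pos: [452.6, 83.9, 102.0]
tcp_rot: [0.999, 0.052, -0.004, -0.0]
force: [0.5, -0.8, -0.3]
width: 61.1
gripper_force: 0.0
```

```bash
python3 - <<'E'
from h import *
delta([454.4,82.9,3],down(-1.473));o=env.get_obs();print(o["time"],o["eef_pos"],o["joint_positions"],o["width"])
im=env.camera("top")[:,:,::-1];im2=env.camera("scene")[:,:,::-1]
g=lambda a:cv2.resize(a,(400,400))
cv2.imwrite("pics/d.png",np.hstack([g(im[170:290,210:330]),g(im2[140:270,220:350])]))
E
```

```text
xyz [0.0122 0.0062 0.4947] rot [-0.0006  0.0068  0.0053]
1.6 [452.5560422   83.89379275 101.9648697 ] [ 5.97159281e-02 -6.37128707e-02  1.73041636e+00  3.87995668e-04
  1.48206525e+00  1.52714188e+00] 61.09179268091189
```

View pics/d.png

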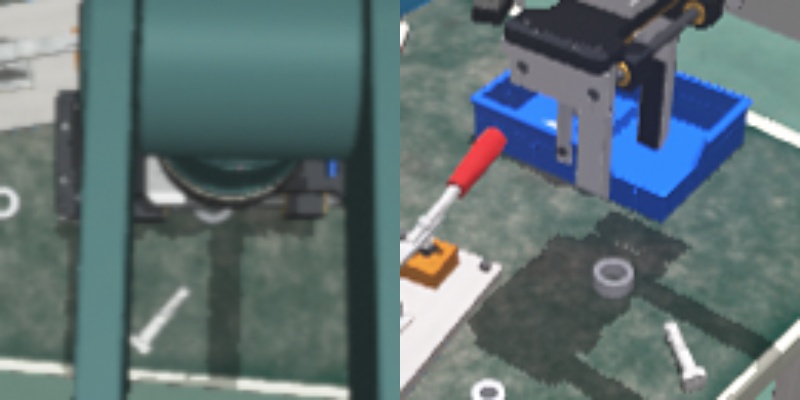

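The ring is at about (613,275) in the right half, under the open fingers, with the bolt clear. Descending.

{"op": "send_rows", "data": {"targets": [{"gripper":0.65,"xyz":[0.012,0.006,0.25],"rot":[0,0,0.005]},{"gripper":0.65,"xyz":[0.012,0.006,0.4],"rot":[0,0,0.005]},{"gripper":0.65,"xyz":[0.012,0.006,0.492],"rot":[0,0,0.005]},{"gripper":0.65,"xyz":[0.012,0.006,0.492],"rot":[0,0,0.005]},{"gripper":0.65,"xyz":[0.012,0.006,0.492],"rot":[0,0,0.005]}]}}

```text
time: 2.2
eef_pos: [458.3, 80.2, 8.6]
tcp_rot: [0.999, 0.046, 0.001, 0.0]
force: [-0.1, -0.9, -0.0]
width: 60.8
gripper_force: 0.0
```

{"op": "send_rows", "data": {"targets": [{"gripper":0.15,"xyz":[0,0,0],"rot":[0,0,0]},{"gripper":0.15,"xyz":[0,0,0],"rot":[0,0,0]},{"gripper":0.15,"xyz":[0,0,0],"rot":[0,0,0]},{"gripper":0.15,"xyz":[0,0,0],"rot":[0,0,0]},{"gripper":0.15,"xyz":[0,0,0],"rot":[0,0,0]}], "squeeze": 20}}

```text
time: 2.7
eef_pos: [457.5, 81.2, 7.6]
tcp_rot: [0.999, 0.047, 0.0, -0.0]
force: [-0.2, 0.7, 2.9]
width: 28.1
gripper_force: 20.3
```

```bash
python3 - <<'E'
from h import *
o=env.get_obs();print(o["time"],o["eef_pos"],o["width"],o["gripper_force"],o["force"])
t=np.array([564.8,-51.5,0]);r=R.from_euler('z',.098)
p=r.apply([-46,6,0])+t;print(p)
delta([454,83,130],down(-1.473));delta([*p[:2],130],down(-1.473));delta([*p[:2],14],down(-1.473))
E
```

```text
2.7 [457.54718188  81.23408874   7.59093826] 28.074794828882858 20.348469307646155 [-0.2072321   0.65024266  2.93338196]
[518.43365601 -50.02957661   0.        ]
xyz [-0.0163 -0.0105 -0.6121] rot [ 0.     -0.0008 -0.0033]
xyz [ 0.2418  0.6821 -0.6118] rot [ 0.     -0.0008 -0.0033]
xyz [ 0.2413  0.6821 -0.0318] rot [ 0.     -0.0008 -0.0033]
```

{"op": "send_rows", "data": {"targets": [{"gripper":0.15,"xyz":[0,0,-0.15],"rot":[0,0,0]},{"gripper":0.15,"xyz":[0,0,-0.35],"rot":[0,0,0]},{"gripper":0.15,"xyz":[0,0,-0.6],"rot":[0,0,0]},{"gripper":0.15,"xyz":[0,0,-0.6],"rot":[0,0,0]},{"gripper":0.15,"xyz":[0,0,-0.6],"rot":[0,0,0]}]}}

```text
time: 3.2
eef_pos: [458.1, 81.2, 128.5]
tcp_rot: [0.999, 0.047, 0.002, 0.0]
force: [-0.1, 0.5, -0.5]
width: 28.1
gripper_force: 20.4
```

{"op": "send_rows", "data": {"targets": [{"gripper":0.15,"xyz":[0.1,0.25,0],"rot":[0,0,0]},{"gripper":0.15,"xyz":[0.2,0.45,0],"rot":[0,0,0]},{"gripper":0.15,"xyz":[0.24,0.68,0],"rot":[0,0,0]},{"gripper":0.15,"xyz":[0.24,0.68,0],"rot":[0,0,0]},{"gripper":0.15,"xyz":[0.24,0.68,0],"rot":[0,0,0]}]}}

```text
time: 3.7
eef_pos: [516.4, -50.3, 124.4]
tcp_rot: [0.999, 0.046, -0.002, -0.001]
force: [0.2, 0.4, -0.4]
width: 28.2
gripper_force: 20.4
```

{"op": "send_rows", "data": {"targets": [{"gripper":0.15,"xyz":[0,0,0],"rot":[0,0,0]},{"gripper":0.15,"xyz":[0,0,0],"rot":[0,0,0]},{"gripper":0.15,"xyz":[0,0,0],"rot":[0,0,0]}]}}

```text
time: 4.0
eef_pos: [517.4, -48.6, 126.9]
tcp_rot: [0.999, 0.048, -0.0, -0.0]
force: [0.0, 0.4, -0.6]
width: 28.4
gripper_force: 20.4
```

```bash
python3 - <<'E'
from h import *
o=env.get_obs();print(o["time"],o["eef_pos"],o["width"],o["gripper_force"],o["force"])
delta([518,-50,12],down(-1.473))
im=env.camera("scene")[:,:,::-1]
cv2.imwrite("pics/e.png",cv2.resize(im[70:250,210:390],(600,600)))
E
```

```text
4.0 [517.42887625 -48.55371225 126.92835564] 28.412118599770324 20.351937292143703 [ 0.00609261  0.3640002  -0.62511524]
xyz [0.0023 0.0075 0.5746] rot [-0.0001  0.0002 -0.0017]
```

View pics/e.png

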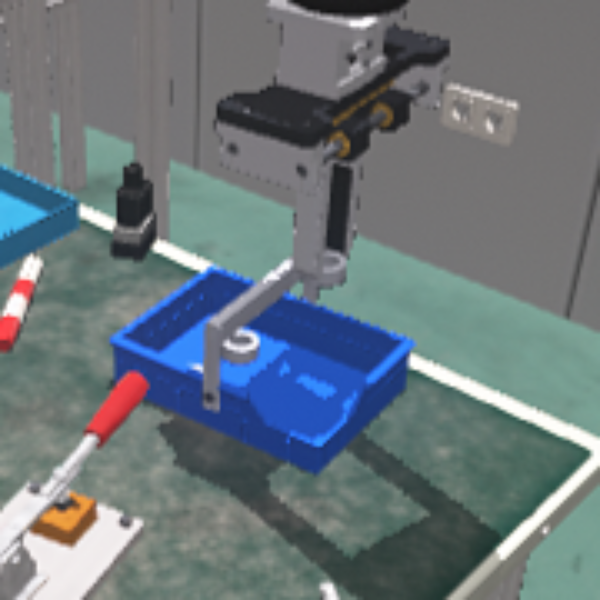

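```bash
python3 - <<'E'
from h import *
from scipy.optimize import least_squares
f=lambda X,Y:(260+(X+.5)/6-.5,135+(Y+.5)/5.5-.5)
g=lambda X,Y:(210+X*.3-.35,70+Y*.3-.35)
P=[("top",(90,65,45),f(275,62)),("top",(90,-65,45),f(628,58)),("top",(-90,-65,45),f(661,495)),("top",(0,68,95),f(297,245)),("top",(0,-68,95),f(680,240)),
("scene",(90,65,45),g(113,340)),("scene",(90,-65,45),g(210,268)),("scene",(-90,-65,45),g(412,342)),("scene",(-90,65,0),g(318,471)),("scene",(-5,68,95),g(217,322))]
def res(q,Q):
    r=R.from_euler('z',q[2]);return np.concatenate([proj(n,r.apply(a)+[q[0],q[1],0])-b for n,a,b in Q])
for Q in(P,P[:5],P[5:]):
    s=least_squares(res,[590,-50,0],args=(Q,));print(s.x.round(3),s.fun.round(1))
print("held ring",back("scene",g(330,266),127)); print("tip",proj("scene",[517,-49,127]),g(330,266))
print("ring0",back("scene",(289.2,228.4),10),back("top",(273.5,229.7),14))
E
```

```text
[ 5.6538e+02 -5.1433e+01  1.0100e-01] [ 1.1  0.5 -1.2  0.2 -0.8 -1.5  0.4 -0.1  0.2 -0.3  0.2 -0.7  0.8 -0.5
  0.1 -0.6 -0.2  1.6  0.6  0.8]
[ 5.64769e+02 -5.15410e+01  9.80000e-02] [ 1.3  0.6 -1.   0.5 -0.9 -1.2  0.4  0.1  0.3  0. ]
[ 5.66588e+02 -5.15980e+01  1.10000e-01] [-0.1 -0.6  0.1 -0.6 -0.4 -1.  -0.2  1.3  0.4  0.7]
held ring [513.86698959 -53.96782901 127.        ]
tip [306.24472857 149.79856996] (308.65, 149.45000000000002)
ring0 [455.34192452  81.1987661   10.        ] [454.38319311  82.85942286  14.        ]
```

{"op": "send_rows", "data": {"targets": [{"gripper":0.15,"xyz":[0.0,0.007,0.2],"rot":[0,0,0]},{"gripper":0.15,"xyz":[0.0,0.007,0.4],"rot":[0,0,0]},{"gripper":0.15,"xyz":[0.0,0.007,0.5],"rot":[0,0,0]},{"gripper":0.15,"xyz":[0.0,0.007,0.565],"rot":[0,0,0]},{"gripper":0.15,"xyz":[0.0,0.007,0.565],"rot":[0,0,0]}]}}

```text
time: 4.55
eef_pos: [517.1, -50.6, 13.0]
tcp_rot: [0.999, 0.047, -0.001, -0.0]
force: [0.1, 0.1, 0.1]
width: 28.4
gripper_force: 20.0
```

{"op": "send_rows", "data": {"targets": [{"gripper":0.15,"xyz":[0,0,0],"rot":[0,0,0]},{"gripper":0.15,"xyz":[0,0,0],"rot":[0,0,0]},{"gripper":0.55,"xyz":[0,0,0],"rot":[0,0,0]},{"gripper":0.55,"xyz":[0,0,0],"rot":[0,0,0]},{"gripper":0.55,"xyz":[0,0,0],"rot":[0,0,0]}]}}

```text
time: 5.05
eef_pos: [518.3, -51.3, 14.6]
tcp_rot: [0.999, 0.047, 0.001, 0.0]
force: [-0.4, 0.6, -0.7]
width: 48.6
gripper_force: 0.0
```

{"op": "send_rows", "data": {"targets": [{"gripper":0.55,"xyz":[0,0,-0.1],"rot":[0,0,0]},{"gripper":0.55,"xyz":[0,0,-0.3],"rot":[0,0,0]},{"gripper":0.55,"xyz":[0,0,-0.55],"rot":[0,0,0]},{"gripper":0.55,"xyz":[0,0,-0.75],"rot":[0,0,0]},{"gripper":0.55,"xyz":[0,0,-0.75],"rot":[0,0,0]}]}}

```text
time: 5.55
eef_pos: [521.9, -52.0, 172.2]
tcp_rot: [0.999, 0.047, 0.007, 0.002]
force: [-0.0, -1.2, 0.0]
width: 51.8
gripper_force: 0.0
```

```bash
python3 - <<'E'
from h import *
o=env.get_obs();print(o["time"],o["eef_pos"],o["width"],o["gripper_force"],o["force"])
delta([565.4,-51.4,160],down(.101));delta([565.4,-51.4,69],down(.101),(np.array([565.4,-51.4,160]),down(.101)))
im=env.camera("scene")[:,:,::-1]
cv2.imwrite("pics/g.png",cv2.resize(im[70:250,210:390],(600,600)))
E
```

```text
5.55 [521.91940311 -51.99503101 172.16179809] 51.751817358799265 0.0 [-0.04198131 -1.15540396  0.0240532 ]
xyz [0.2158 0.0172 0.064 ] rot [ 0.0141 -0.0073 -1.5065]
xyz [0.    0.    0.455] rot [0. 0. 0.]
```

View pics/g.png

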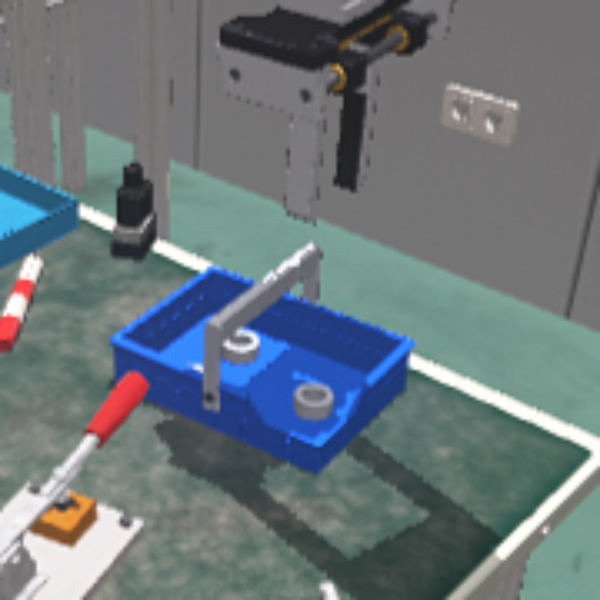

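The spacer lies flat in the tote's -x half at about (314,398). Next I turn and move over the handle.

{"op": "send_rows", "data": {"targets": [{"gripper":0.55,"xyz":[0.21,0.02,0.06],"rot":[0,0,-0.7]},{"gripper":0.55,"xyz":[0.21,0.02,0.06],"rot":[0,0,-0.7]},{"gripper":0.55,"xyz":[0.21,0.02,0.06],"rot":[0,0,-0.7]},{"gripper":0.55,"xyz":[0.21,0.02,0.06],"rot":[0,0,-0.7]},{"gripper":0.55,"xyz":[0.21,0.02,0.06],"rot":[0,0,-0.7]}]}}

```text
time: 6.1
eef_pos: [559.0, -51.0, 149.4]
tcp_rot: [0.915, 0.405, -0.002, -0.001]
force: [-0.1, 0.4, -0.2]
width: 51.5
gripper_force: 0.0
```

{"op": "send_rows", "data": {"targets": [{"gripper":0.55,"xyz":[0,0,0],"rot":[0,0,-0.7]},{"gripper":0.55,"xyz":[0,0,0],"rot":[0,0,-0.7]},{"gripper":0.55,"xyz":[0,0,0],"rot":[0,0,-0.7]},{"gripper":0.55,"xyz":[0,0,0],"rot":[0,0,-0.7]},{"gripper":0.55,"xyz":[0,0,0],"rot":[0,0,-0.7]}]}}

```text
time: 6.6
eef_pos: [558.9, -51.0, 149.6]
tcp_rot: [0.709, 0.705, -0.001, -0.002]
force: [0.5, 0.1, -0.4]
width: 51.8
gripper_force: 0.0
```

{"op": "send_rows", "data": {"targets": [{"gripper":0.55,"xyz":[0,0,0],"rot":[0,0,-0.1]},{"gripper":0.55,"xyz":[0,0,0],"rot":[0,0,-0.1]},{"gripper":0.55,"xyz":[0,0,0],"rot":[0,0,-0.1]},{"gripper":0.55,"xyz":[0,0,0],"rot":[0,0,-0.1]}]}}

```text
time: 7.0
eef_pos: [559.7, -51.1, 151.2]
tcp_rot: [0.674, 0.739, -0.0, -0.001]
force: [-1.1, 0.2, -0.3]
width: 51.6
gripper_force: 0.0
```

```bash
python3 - <<'E'
from h import *
o=env.get_obs();print(o["time"],o["eef_pos"],o["joint_positions"],o["width"],R.from_quat(o["tcp_rot"]).as_matrix().round(3))
delta([565.4,-51.4,68],down(.101))
E
```

```text
7.0 [559.69472405 -51.13745511 151.18854017] [-1.91914903e-01  1.31656600e-01  1.42952723e+00 -1.22656741e-04
  1.58187754e+00 -2.84552557e-01] 51.63269392518232 [[-0.093  0.996 -0.001]
 [ 0.996  0.093  0.   ]
 [ 0.    -0.001 -1.   ]]
xyz [-0.0041  0.0289  0.4159] rot [-0.0014 -0.0003 -0.008 ]
```

{"op": "send_rows", "data": {"targets": [{"gripper":0.55,"xyz":[-0.004,0.029,0.0],"rot":[0,0,-0.008]},{"gripper":0.55,"xyz":[-0.004,0.029,0.2],"rot":[0,0,-0.008]},{"gripper":0.55,"xyz":[-0.004,0.029,0.35],"rot":[0,0,-0.008]},{"gripper":0.55,"xyz":[-0.004,0.029,0.42],"rot":[0,0,-0.008]},{"gripper":0.55,"xyz":[-0.004,0.029,0.42],"rot":[0,0,-0.008]}]}}

```text
time: 7.5
eef_pos: [564.4, -51.1, 65.4]
tcp_rot: [0.67, 0.742, -0.001, -0.002]
force: [0.0, -0.9, -0.2]
width: 52.0
gripper_force: 0.0
```

{"op": "send_rows", "data": {"targets": [{"gripper":0,"xyz":[0,0,0],"rot":[0,0,0]},{"gripper":0,"xyz":[0,0,0],"rot":[0,0,0]},{"gripper":0,"xyz":[0,0,0],"rot":[0,0,0]},{"gripper":0,"xyz":[0,0,0],"rot":[0,0,0]},{"gripper":0,"xyz":[0,0,0],"rot":[0,0,0]}], "squeeze": 60}}

```text
time: 8.0
eef_pos: [566.4, -51.5, 68.9]
tcp_rot: [0.67, 0.742, 0.0, 0.001]
force: [-0.3, -0.6, -0.4]
width: 15.2
gripper_force: 0.0
```

{"op": "send_rows", "data": {"targets": [{"gripper":0,"xyz":[0,0,0],"rot":[0,0,0]},{"gripper":0,"xyz":[0,0,-0.1],"rot":[0,0,0]},{"gripper":0,"xyz":[0,0,-0.2],"rot":[0,0,0]},{"gripper":0,"xyz":[0,0,-0.3],"rot":[0,0,0]},{"gripper":0,"xyz":[0,0,-0.4],"rot":[0,0,0]}]}}

```text
time: 8.5
eef_pos: [565.1, -51.3, 147.4]
tcp_rot: [0.67, 0.742, -0.001, -0.001]
force: [-0.1, 0.5, -4.7]
width: 9.5
gripper_force: 60.0
```

{"op": "send_rows", "data": {"targets": [{"gripper":0,"xyz":[0,0,-0.1],"rot":[0,0,0]},{"gripper":0,"xyz":[0,0,-0.2],"rot":[0,0,0]},{"gripper":0,"xyz":[0,0,-0.3],"rot":[0,0,0]},{"gripper":0,"xyz":[0,0,-0.4],"rot":[0,0,0]},{"gripper":0,"xyz":[0,0,-0.5],"rot":[0,0,0]}]}}

```text
time: 9.0
eef_pos: [565.4, -51.3, 247.5]
tcp_rot: [0.67, 0.742, -0.001, -0.001]
force: [-0.6, -0.0, -4.3]
width: 9.6
gripper_force: 60.0
```

{"op": "send_rows", "data": {"targets": [{"gripper":0,"xyz":[0,0,-0.05],"rot":[-0.07,0,0]},{"gripper":0,"xyz":[0,0,-0.1],"rot":[-0.14,0,0]},{"gripper":0,"xyz":[0,0,-0.15],"rot":[-0.21,0,0]},{"gripper":0,"xyz":[0,0,-0.15],"rot":[-0.28,0,0]},{"gripper":0,"xyz":[0,0,-0.15],"rot":[-0.36,0,0]}]}}

```text
time: 9.5
eef_pos: [565.5, -51.4, 277.3]
tcp_rot: [0.658, 0.729, 0.14, 0.126]
force: [-0.3, -0.2, -3.6]
width: 9.7
gripper_force: 60.0
```

{"op": "send_rows", "data": {"targets": [{"gripper":0,"xyz":[0,0,0],"rot":[0,0,0]},{"gripper":0,"xyz":[0,0,0],"rot":[0,0,0]},{"gripper":0,"xyz":[0,0,0],"rot":[0,0,0]},{"gripper":0,"xyz":[0,0,0],"rot":[0,0,0]},{"gripper":0,"xyz":[0,0,0],"rot":[0,0,0]}]}}

```text
time: 10.0
eef_pos: [566.6, -51.4, 278.1]
tcp_rot: [0.658, 0.729, 0.139, 0.125]
force: [-0.4, 0.3, -3.1]
width: 9.4
gripper_force: 60.0
```

{"op": "send_rows", "data": {"targets": [{"gripper":0,"xyz":[0,0,0],"rot":[0,0,0]},{"gripper":0,"xyz":[0,0,0],"rot":[0,0,0]},{"gripper":0,"xyz":[0,0,0],"rot":[0,0,0]},{"gripper":0,"xyz":[0,0,0],"rot":[0,0,0]},{"gripper":0,"xyz":[0,0,0],"rot":[0,0,0]}]}}

```text
time: 10.5
eef_pos: [566.0, -51.5, 278.1]
tcp_rot: [0.658, 0.729, 0.139, 0.126]
force: [-0.3, 0.4, -4.3]
width: 9.7
gripper_force: 60.0
```

```bash
python3 - <<'E'
from h import *
o=env.get_obs();print(o["time"],o["eef_pos"],o["joint_positions"],o["width"],o["gripper_force"])
d=down(.101);q=lambda x,y:d*R.from_rotvec(np.radians([x,y,0]))
p=[565,-51,280]
delta(p,q(-6,-22));delta(p,q(-25,-25));delta(p,q(-25,-25),(np.array(p),q(-6,-22)))
im=env.camera("scene")[:,:,::-1]; cv2.imwrite("pics/i.png",cv2.resize(im[30:210,210:390],(600,600)))
E
```

```text
10.5 [565.9522241  -51.47970308 278.14194277] [-0.27501721 -0.15915854  1.51502851  0.13730879  1.43416558 -0.37203664] 9.731373297566662 59.99831199645996
xyz [ 0.0029 -0.0008 -0.0103] rot [ 0.256  -0.3613 -0.0675]
xyz [ 0.0029 -0.0008 -0.0103] rot [-0.0619 -0.4065 -0.0762]
xyz [0. 0. 0.] rot [-0.3088 -0.0552  0.0571]
```

View pics/i.png

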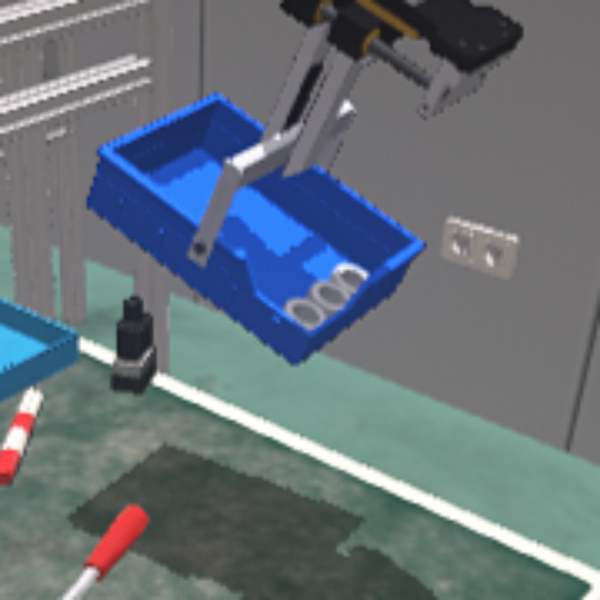

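All three spacers lie against the -x wall at (305,315), (330,292) and (350,275). Next I tip toward +y, then to the corner.

{"op": "send_rows", "data": {"targets": [{"gripper":0,"xyz":[0,0,0],"rot":[0.05,-0.08,-0.01]},{"gripper":0,"xyz":[0,0,0],"rot":[0.1,-0.15,-0.025]},{"gripper":0,"xyz":[0,0,0],"rot":[0.16,-0.22,-0.04]},{"gripper":0,"xyz":[0,0,0],"rot":[0.21,-0.29,-0.055]},{"gripper":0,"xyz":[0,0,0],"rot":[0.256,-0.36,-0.067]}]}}

```text
time: 11.05
eef_pos: [566.6, -50.7, 278.8]
tcp_rot: [0.657, 0.727, -0.089, 0.177]
force: [0.9, -0.8, -3.9]
width: 9.3
gripper_force: 60.0
```

{"op": "send_rows", "data": {"targets": [{"gripper":0,"xyz":[0,0,0],"rot":[0,0,0]},{"gripper":0,"xyz":[0,0,0],"rot":[0,0,0]},{"gripper":0,"xyz":[0,0,0],"rot":[0,0,0]},{"gripper":0,"xyz":[0,0,0],"rot":[0,0,0]},{"gripper":0,"xyz":[0,0,0],"rot":[0,0,0]}]}}

```text
time: 11.55
eef_pos: [565.7, -52.2, 278.7]
tcp_rot: [0.658, 0.727, -0.088, 0.176]
force: [-0.4, -0.2, -3.0]
width: 9.6
gripper_force: 60.0
```

{"op": "send_rows", "data": {"targets": [{"gripper":0,"xyz":[0,0,0],"rot":[-0.06,-0.01,0.01]},{"gripper":0,"xyz":[0,0,0],"rot":[-0.12,-0.02,0.02]},{"gripper":0,"xyz":[0,0,0],"rot":[-0.18,-0.03,0.03]},{"gripper":0,"xyz":[0,0,0],"rot":[-0.24,-0.04,0.045]},{"gripper":0,"xyz":[0,0,0],"rot":[-0.31,-0.055,0.057]}]}}

```text
time: 12.05
eef_pos: [565.7, -52.0, 278.7]
tcp_rot: [0.639, 0.706, 0.017, 0.304]
force: [0.4, 0.4, -2.7]
width: 9.5
gripper_force: 60.0
```

{"op": "send_rows", "data": {"targets": [{"gripper":0,"xyz":[0,0,0],"rot":[0,0,0]},{"gripper":0,"xyz":[0,0,0],"rot":[0,0,0]},{"gripper":0,"xyz":[0,0,0],"rot":[0,0,0]},{"gripper":0,"xyz":[0,0,0],"rot":[0,0,0]},{"gripper":0,"xyz":[0,0,0],"rot":[0,0,0]}]}}

```text
time: 12.55
eef_pos: [566.6, -51.5, 278.4]
tcp_rot: [0.639, 0.707, 0.016, 0.303]
force: [0.2, 0.4, -3.6]
width: 9.4
gripper_force: 60.0
```

{"op": "send_rows", "data": {"targets": [{"gripper":0,"xyz":[0,0,0],"rot":[0,0,0]},{"gripper":0,"xyz":[0,0,0],"rot":[0,0,0]},{"gripper":0,"xyz":[0,0,0],"rot":[0,0,0]},{"gripper":0,"xyz":[0,0,0],"rot":[0,0,0]},{"gripper":0,"xyz":[0,0,0],"rot":[0,0,0]}]}}

```text
time: 13.05
eef_pos: [565.9, -51.4, 278.1]
tcp_rot: [0.639, 0.707, 0.016, 0.303]
force: [-0.9, 0.7, -2.7]
width: 9.7
gripper_force: 60.0
```

```bash
python3 - <<'E'
from h import *
o=env.get_obs();print(o["time"],o["eef_pos"],o["joint_positions"],o["width"],o["gripper_force"])
M=R.from_quat(o["tcp_rot"]).as_matrix();tote=np.c_[M[:,1],M[:,0],-M[:,2]]
O=o["eef_pos"]-tote@[0,0,66];W=lambda a:tote@a+O
print("tilt",np.degrees(np.arccos(tote[2,2])),"x,y slope",tote[2,:2],"low",W([-90,65,0]))
im=env.camera("scene")[:,:,::-1].copy(); 
for a in[(-90,65,0),(-90,-65,45),(90,-65,45),(90,65,45)]:cv2.circle(im,tuple(int(round(k)) for k in proj("scene",W(np.array(a)))),1,(0,0,255),-1)
print(proj("scene",W(np.array([-86,61,4]))))
cv2.imwrite("pics/j.png",cv2.resize(im[30:210,210:390],(600,600)))
E
```

```text
13.05 [565.94643799 -51.43137887 278.06518854] [ 0.04795933 -0.21893649  1.64342703 -0.41693547  1.25802162 -0.01691069] 9.651960870712026 59.99792218208313
tilt 35.331318943760465 x,y slope [ 0.41021196 -0.40762883] low [515.18855951 -32.59196805 160.80601247]
[303.63473129 136.49308537]
```

View pics/j.png

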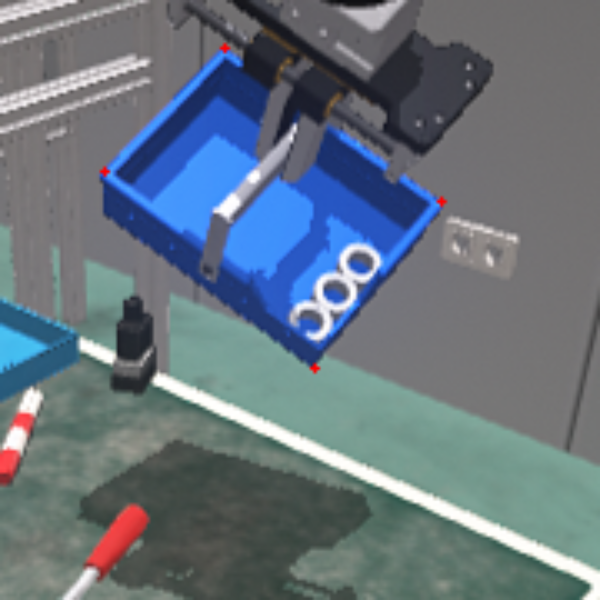

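All three are in a row in the corner, at (312,320), (338,292) and (357,264), and the predicted tote corners (red) match. I'll check the third ring's distance to the corner before handing in.

```bash
python3 - <<'E'
from h import *
o=env.get_obs();M=R.from_quat(o["tcp_rot"]).as_matrix();tote=np.c_[M[:,1],M[:,0],-M[:,2]];O=o["eef_pos"]-tote@[0,0,66]
c=env.calibration("scene");T=c["camera_from_world"];cam=-T[:3,:3].T@T[:3,3]
for X,Y in[(312,320),(338,292),(358,264)]:
    d=T[:3,:3].T@np.linalg.solve(c["mtx"],[210+X*.3-.35,30+Y*.3-.35,1])
    a,b=tote.T@(cam-O),tote.T@d; p=a+b*(18-a[2])/b[2];print(p.round(1),np.hypot(p[0]+86,p[1]-61).round(1))
E
```

```text
[-71.9  47.8  18. ] 19.3
[-72.9  19.8  18. ] 43.3
[-70.9  -6.2  18. ] 68.9
```

```bash
python3 -c "
from rig import env
print(env.job_done())"
```

```text
the job is handed in; nothing more can be done
None
```

The job is handed in, but no verdict came back: the 30 mm spacer is in the tote, which is held still at a 35° tip with its lowest corner about 160 mm above the bench and all three spacers within about 70–77 mm of the dipped corner.

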